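# Open the heating pot and fit its dip probe

### The job

Lift the loose lid off the round steel heating pot by its knob and set it down, knob up and flat, inside the empty white dish. Then take the dip probe (the rod with the long, thick, straight handle) out of the rack and lower it through the eyelet in the strap across the pot's mouth, all the way until its handle rests on the strap, and let go. Do not drop either of them, and leave everything else standing where it is.

Things in the scene. Friction and masses are not known exactly. Their poses are not given: they have to be found in the camera images.
- pot: fixed heating pot: white foot 150 x 140 x 22 mm, black control strip on its -x face; steel vessel 120 mm outer diameter, 3 mm wall, rim 130 mm and inner floor 26 mm above the bench. Under the lid a flat strap, 32 mm wide, 8 mm thick, crosses the mouth along the pot's y, its top 22 mm below the rim. Origin under the foot on the vessel's axis, z up
- eyelet (a point): centre of the eyelet in the strap, at the strap's top face: a round through hole of 14 mm diameter with a slight chamfer, 22 mm from the pot's axis towards its +y, 108 mm above the bench; below it is free down to the pot's floor
- pot_rim (a point): centre of the pot's rim, 130 mm above the bench
- lid: loose steel lid, a flat cap of 132 mm diameter with a 14 mm deep skirt that hangs loosely (3 mm play) around the pot's rim; 17 mm tall without knob, 54 mm with it. Origin at the centre of the skirt's lower edge, z up; when it lies on the bench its origin is at the bench's height
- lid_knob (a point): middle of the lid's black round knob, 26 mm diameter and 32 mm tall, 39 mm above the lid's origin (22 mm above the flat of the lid, 15 mm below the knob's top)
- dish: fixed, empty shallow white round dish, 182 mm across its rim and 14 mm high, inner floor 156 mm across and 5 mm above the bench. Origin under its centre
- rack: fixed white rack 80 x 190 mm, 90 mm tall, with three 16 mm holes in its top plate in a row along its own y at -60, 0, +60 mm; a rod hangs in each by its head. Origin under its centre, z up
- probe: dip probe: steel stem 9 mm diameter and 75 mm long with a pointed tip, below a straight round grey handle 24 mm diameter and 60 mm tall (135 mm in all). Hangs in one of the rack's three holes, its handle resting on the rack's top. Origin at the stem's tip, z along the stem up to the handle
- probe_shoulder (a point): centre of the underside of the probe's handle, 75 mm above its tip; this comes to rest on the strap around the eyelet
- probe_grip (a point): point on the probe's axis to grip its handle, 43 mm above the shoulder, 17 mm below the handle's top
- stirrer: bystander rod hanging in the rack: same steel stem as the probe, but a slim 10 mm wide, 28 mm tall handle on a small 24 mm flange. Origin at the stem's tip, z up
- plunger: bystander rod hanging in the rack: same steel stem, but a flat 38 mm wide, 13 mm tall button as its head. Origin at the stem's tip, z up
- amber_bottle: bystander: amber bottle 64 mm wide, 130 mm tall, origin under its centre
- clear_jar: bystander: clear jar with white cap, 68 mm wide, 90 mm tall, origin under its centre
- beaker: bystander: white open cup, 56 mm wide, 60 mm tall, origin under its centre
- pipette: bystander: white pipette lying on the bench, 210 mm long, 22 mm thick, along its own x, origin on the bench near its middle
- timer: bystander: black bench timer lying flat, 50 x 70 x 30 mm, pale display on top, origin under its centre
There are look-alikes about, which are no part of the job. Leave any orange look-alike of the probe alone.

How it is judged (in metres and radians):
On the way, in this order (a step that is already met when the one before it is completed fails the run):
1. the lid lies flat, knob up, on the floor of the white dish and is released (horizontal distance between lid and dish below 0.022 m and z of lid in the frame of dish below 0.012 m and angle between lid's own z axis and vertical below 0.1 rad and contact force between the fingers and lid below 0.2 N), for 0.2 s.
2. the probe's stem is through the eyelet, upright, its handle resting on the strap (horizontal distance between probe_shoulder and eyelet below 0.005 m and z of probe_shoulder in the frame of eyelet between -0.004 and 0.004 m and angle between probe's own z axis and vertical below 0.12 rad), for 0.2 s.
At the end, for the whole second after the job is handed in: The lid lies flat and knob up on the dish's floor (centres within 22 mm, tilt under 0.1 rad), and the probe hangs in the eyelet, handle resting on the strap (shoulder within 5 mm sideways and 4 mm in height of the eyelet, tilt under 0.12 rad); both released and at rest (all of step 1 and all of step 2 and contact force between the fingers and probe below 0.2 N and linear speed of each of lid, probe below 0.02 m/s); the robot touches nothing.
It fails at once if the lid is dropped: faster than 0.5 m/s within 30 mm of the dish's or the bench's surface (height (world z) of lid below 0.035 m and linear speed of lid above 0.5 m/s).
It fails at once if the probe is dropped into the eyelet: faster than 0.5 m/s over its last 30 mm (horizontal distance between probe_shoulder and eyelet below 0.02 m and z of probe_shoulder in the frame of eyelet below 0.03 m and linear speed of probe above 0.5 m/s).
It fails at once if a bystander is moved by more than 30 mm (distance of any of stirrer, plunger, amber_bottle, clear_jar, beaker, pipette, timer from where it was at the start of the episode above 0.03 m).
It also fails if it takes over 64 s, if anything falls off the work surface, if the arm or the gripper's body presses on something with over 40 N, if the wrist force passes 120 N, or if a joint passes its speed limit or range.

### The arm

A 6-joint arm with a two-finger parallel gripper is mounted at the origin on the work surface. World frame = base frame: x ahead of the robot, y to its left, z up, the work surface at z = 0. Lengths are in m, angles in degrees, forces in N, time in s.
With the tool pointing down it reaches from about 0.275 to 0.75 m from the base axis. Payload 10.2 kg.
Tool frame: the origin (TCP) lies on the centre line of the jaws, within the pads' length; the fingertips stand 8 mm ahead of it and the grasp point (between the pads) lies 11 mm behind it; z points along the fingers, y is the line along which they close (so a half turn about z gives the same grasp; the last joint's range is limited). The gripper opens to 88 mm and grips with 3 to 60 N. Pads are 18 mm wide; open, the fingers measure 123 mm over their backs; the gripper's body (75 mm by 187 mm) begins 45 mm behind the grasp point.
Start: joints at [-82.3, 17.928, 85.812, -0, 76.261, -12.8], TCP at [0.184, -0.492, 0.218] pointing down, gripper open.
Joint ranges: [-168.41, 168.41], [-55.51, 124.54], [10.69, 146.95], [-70.63, 250.63], [1, 178], [-165.06, 165.06]. Speed limits (degrees/s): [136.94, 136.94, 172.46, 180, 180, 180].

### API

Orientations are given as [roll, pitch, yaw] about the fixed x, y, z axes, in that order (R = Rz(yaw) Ry(pitch) Rx(roll)).
In Python, from bench import monitor, optics, sign_off gives the robot as it stands.
- The arm moves only by the shell command python3 -m pendant 'ROWS' [FORCE]. ROWS is a JSON object of lists of equal length, an entry for each row: "translation": the shift along the tool's x, y, z as a fraction of full scale, a list of three; "rotation": the turn, a rotation vector about the tool's x, y, z as a fraction of full scale, a list of three; "claw": the closure, from -1 (fully open) to 1 (shut). In form: {"translation": [[x, y, z], ...], "rotation": [[ax, ay, az], ...], "claw": [claw, ...]}. A call has 1 to 20 rows; each row is the pose to reach, as a shift and turn from the pose commanded when the call began, along the tool's axes at that moment; what a row does not reach only later rows make up. Full scale, the value 1, is 60 cm for a shift and pi/4 rad for a turn. A row lasts 1/10 s, in which the tool goes at most 50 mm and 8.59 degrees, less where a joint would pass 70% of its speed; a pose out of reach is approached as far as the arm can. A call with a number of a shift or a turn outside -1 to 1 is refused whole. A call with a gripper value outside its range is refused whole. The fingers move at their own pace and stop on an object; FORCE is the grip in N (left out, the last holds). Time passes only in rows, so rows that repeat a pose let the fingers close. It gives the time, the measured TCP pose, the force, the opening and the grip force at its end, in the units of the state.
- monitor.get_state(): the state, without advancing time (a new reading comes with each control period).
- optics.get_image(name): name is "scene" or "top"; returns a dict with "image" (384x512x3 uint8, red, green, blue), "fovy" (degrees; the focal length in pixels is half the picture's height over the tangent of half this angle, whatever the lens; pixels are square), "cx", "cy" (the principal point, pixels), "k1" (the pictures are not rectified: a ray, as slopes to the right and down, at radius r is drawn at 1 + k1 r^2 times it, then the intrinsics apply), "position" and "orientation" of the camera in the world. Camera axes: x right, y up, looking along -z (the intrinsics and any distortion apply to the point x, -y, -z); pixel columns grow to the right and rows downward; lengths in m; the calibration is good to about 2 mm. A picture is of the moment at which its call begins. There is no depth.
- sign_off(): hands the job in; it is judged then, once.
Trained networks look in the newest picture that a camera, given by its name, has taken for a name from the list of things; names that differ only in an ending like _2 or _b are one class to them, and where a whole thing is asked for, a point or a joint stands for the part that bears it (a point fixed in the world has none). Each returns a list of dicts, best first, with "confidence" (0 to 1); they miss things now and then, are a little off and sometimes report something else, mostly with a low value. They report only what shows in the picture. A call takes as long as a camera call. They do not tell look-alikes from the thing itself.
- optics.boxes_of(camera, query): "rect" ([centre column, centre row, width, height] as shares, 0 to 1, of the picture: columns of its width, rows of its height, round what is visible of it).
- optics.trace(camera, query): "pixels" (384x512 bool, what is visible of it) and "rect" ([centre column, centre row, width, height] as shares, 0 to 1, of the picture: columns of its width, rows of its height, round what is visible of it).
The state is a dict: "t": time; "joints": joint angles; "qd": joint speeds; "joint_efforts": joint torques, N m; "tool_pos": TCP position; "orientation": TCP orientation; "force": force on the tool from outside, world axes, zero at the start; "torque": the same for the moment, N m; "width": finger opening in m; "gripper_force": force on a finger pad.
Only numpy, scipy, OpenCV 4.12 (cv2) and the standard library are available. Lean on these libraries where they do the work, as an engineer would, in place of code of your own. Each camera call takes 0.05 s, during which the arm holds its last target. There are 200 camera calls.

## Working session

There is one attempt and no reset: what is moved stays moved. The work goes in short steps, Python scripts to look and compute and a shell command to move; the robot and the scene stay as the last step left them, time stands still between calls to the robot, and variables do not carry over. Pictures are saved under pics/ and viewed, at most 10 in all, crops included, and the job is handed in when it is done.

```bash
mkdir -p pics; ls
python3 - <<'E'
from bench import monitor, optics
import cv2
print(monitor.get_state())
for n in("scene","top"):
    d=optics.get_image(n); im=d.pop("image"); print(n,d)
    cv2.imwrite(f"pics/{n}0.png",im[:,:,::-1])
    for q in("pot","lid","lid_knob","dish","rack","probe","stirrer","plunger","beaker","amber_bottle","clear_jar","pipette","timer"):
        print(q,[(round(b["confidence"],2),[round(v*s,1) for v,s in zip(b["rect"],(512,384,512,384))]) for b in optics.boxes_of(n,q)[:4]])
E
```

```text
pics
{'t': 0.0, 'joints': array([-8.22995064e+01,  1.79585089e+01,  8.58551828e+01, -7.81158992e-04,
        7.62595751e+01, -1.28011411e+01]), 'qd': array([-0.05902767, -0.10407602,  0.07341113, -0.02758183,  0.12925335,
       -0.04507738]), 'joint_efforts': array([ 2.15336058e-04, -4.02207792e+01, -2.52269357e+01,  6.94594346e-02,
        3.52545257e-02, -1.03448149e-04]), 'tool_pos': array([ 0.18380921, -0.49147593,  0.21756172]), 'orientation': array([-1.79928386e+02, -1.54938639e-02,  2.05018110e+01]), 'force': array([-0.11987802, -0.18277819,  0.67147419]), 'torque': array([-0.04444719,  0.01527962, -0.04824652]), 'gripper_force': 0.0, 'width': 0.08812122764889938}
scene {'fovy': 56.859056986525246, 'cx': 254.54365486106042, 'cy': 194.14093048137545, 'k1': 0.014878355832452944, 'position': array([ 1.11085631, -0.34202189,  0.72192784]), 'orientation': array([45.59264084, -1.11744655, 61.00361731])}
pot [(0.79, [244.7, 210.7, 75.1, 48.1]), (0.39, [245.5, 176.6, 58.2, 38.2])]
lid [(0.94, [246.2, 176.6, 58.0, 37.0])]
lid_knob [(0.77, [246.0, 174.6, 47.6, 39.3]), (0.26, [348.6, 21
[... 964 characters left out ...]
, 44.4]), (0.63, [251.1, 216.8, 46.0, 53.7])]
dish [(0.81, [157.8, 223.3, 54.0, 53.0]), (0.26, [312.5, 208.7, 7.1, 9.5])]
rack [(0.91, [330.4, 210.4, 62.4, 31.4]), (0.35, [251.0, 217.9, 56.6, 55.4])]
probe [(0.74, [245.9, 151.7, 15.9, 56.6]), (0.51, [380.2, 206.5, 14.1, 8.4])]
stirrer [(0.44, [312.4, 209.9, 1.6, 6.6])]
plunger [(0.49, [332.9, 212.5, 12.5, 11.8])]
beaker [(0.5, [201.8, 261.5, 12.8, 15.9]), (0.43, [353.8, 211.5, 10.3, 7.0])]
amber_bottle [(0.67, [195.4, 153.2, 20.7, 23.6])]
clear_jar [(0.81, [306.3, 144.4, 22.5, 19.8])]
pipette [(0.62, [247.3, 148.8, 13.9, 57.5]), (0.49, [331.0, 209.5, 61.7, 31.4])]
timer [(0.67, [286.7, 263.0, 22.4, 18.2]), (0.64, [246.2, 151.3, 15.9, 59.2])]
```

View pics/scene0.png

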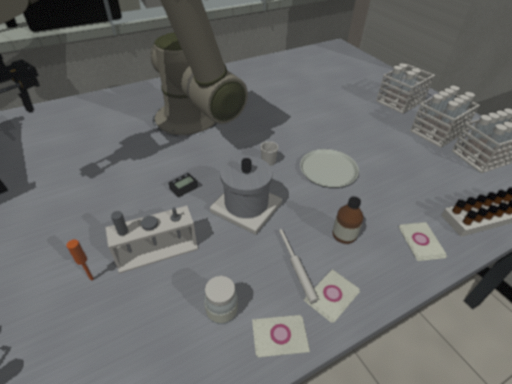

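View pics/top0.png

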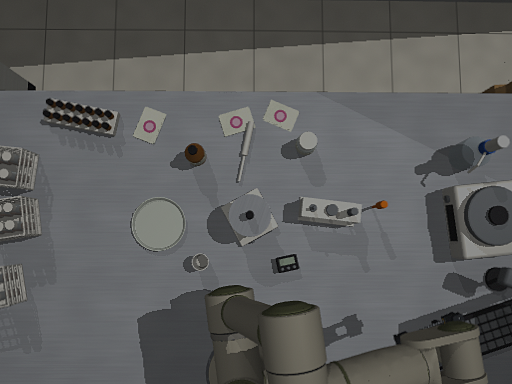

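Run:
```python
import cv2
a=cv2.imread("pics/scene0.png")[180:280,60:290]; b=cv2.imread("pics/top0.png")[180:255,120:400]
a=cv2.resize(a,None,fx=3,fy=3,interpolation=2);b=cv2.resize(b,None,fx=2.8,fy=2.8,interpolation=2)
import numpy as np
w=max(a.shape[1],b.shape[1]); p=lambda i:cv2.copyMakeBorder(i,0,0,0,w-i.shape[1],0)
cv2.imwrite("pics/crop0.png",np.vstack([p(a),p(b)]));print(w)
```

```text
784
```

View pics/crop0.png

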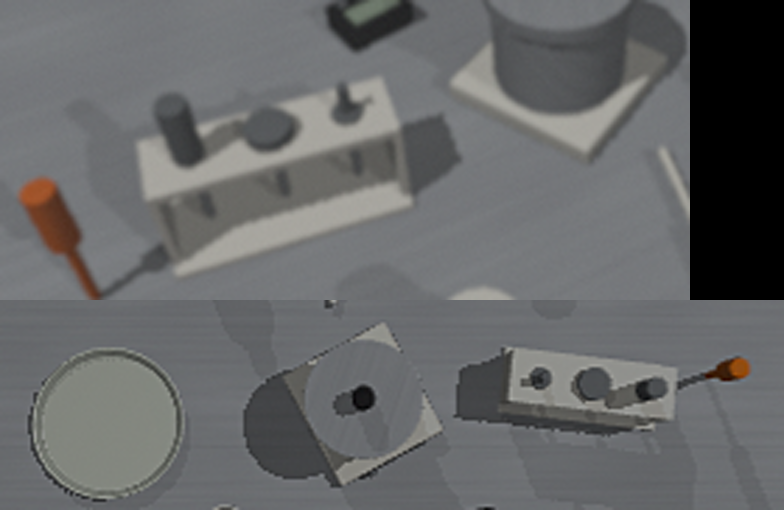

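Candidates for the probe: the grey thick handle in the rack at scene (120,223) / top (353,211), the orange look-alike at scene (78,250) / top (382,205), the plunger (150,222) and the stirrer (175,213). I choose the grey one, and the crop confirms it: a straight, thick grey handle at the rack's end hole. The lid on the pot is at top (250,217), the dish at top (158,224), and another pot at top (497,215) is a decoy.

```bash
cat > h.py <<'E'
import numpy as np, cv2
from scipy.spatial.transform import Rotation as R
from scipy.optimize import least_squares
from bench import optics, monitor
def cam(n):
    d=optics.get_image(n); d["Rm"]=R.from_euler("xyz",d["orientation"],degrees=True).as_matrix()
    d["f"]=192/np.tan(np.radians(d["fovy"]/2)); return d
def proj(d,P):
    c=(np.atleast_2d(P)-d["position"])@d["Rm"]; s=np.c_[c[:,0],-c[:,1]]/-c[:,2:]
    s=s*(1+d["k1"]*(s**2).sum(1,keepdims=True)); return s*d["f"]+[d["cx"],d["cy"]]
def ray(d,uv,z):
    s0=(np.array(uv,float)-[d["cx"],d["cy"]])/d["f"]; s=s0.copy()
    for _ in range(5): s=s0/(1+d["k1"]*(s**2).sum())
    v=d["Rm"]@[s[0],-s[1],-1]; return d["position"]+v*(z-d["position"][2])/v[2]
def cyl(c,r,z0,z1,n=40):
    a=np.linspace(0,2*np.pi,n,endpoint=False); q=np.c_[r*np.cos(a),r*np.sin(a)]
    return np.vstack([np.c_[q+c[:2],np.full(n,z)] for z in(z0,z1)])
def sil(d,P): # centroid of hull of projected points
    h=cv2.convexHull(proj(d,P).astype(np.float32)); m=cv2.moments(h); return np.array([m["m10"],m["m01"]])/m["m00"]
def cen(m):
    n,l,s,c=cv2.connectedComponentsWithStats(m.astype(np.uint8)); i=1+np.argmax(s[1:,4]); return c[i],s[i]
E
python3 - <<'E'
from h import *
C={n:cam(n) for n in("scene","top")}
for q,r,z0,z1 in(("lid_knob",.013,.138,.170),("lid",.066,.116,.133),("dish",.091,.0,.014),("probe",.012,.09,.15),("rack",0,0,0)):
    for n in C:
        for t in optics.trace(n,q)[:2]:
            if not t["pixels"].any(): continue
            c,s=cen(t["pixels"]); print(q,n,round(t["confidence"],2),c.round(1),s, end=" ")
            if r:
                f=least_squares(lambda p:sil(C[n],cyl(p,r,z0,z1))-c,ray(C[n],c,(z0+z1)/2)[:2]); print(f.x.round(4))
            else: print()
# dark knob, colour thresholds
for n,(u0,v0,u1,v1) in {"scene":(236,154,256,172),"top":(242,208,258,224)}.items():
    g=C[n]["image"][v0:v1,u0:u1].max(2); m=g<45; c,s=cen(m); print("knob dark",n,c+[u0,v0],s[4])
for n,(u0,v0,u1,v1) in {"scene":(60,230,95,270),"top":(370,195,392,215)}.items():
    im=C[n]["image"][v0:v1,u0:u1].astype(int); c,s=cen(im[:,:,0]>im[:,:,2]+50); print("orange",n,c+[u0,v0],s)
    c=c+[u0,v0]; print([ray(C[n],c,z)[:2].round(3) for z in (.03,.08,.1,.13)])
# rack top corners & foot corners in top
I=C["top"]["image"]; cv2.imwrite("pics/topzoom.png",cv2.resize(I[180:250,212:372],None,fx=5,fy=5,interpolation=cv2.INTER_NEAREST)[:,:,::-1])
E
```

```text
lid_knob scene 0.68 [245.8 175.4] [ 219  156   53   40 1685] [ 0.5428 -0.0386]
lid_knob top 0.82 [249.5 214.6] [ 229  194   42   43 1411] [ 0.5094 -0.021 ]
lid scene 0.87 [245.6 175.1] [ 220  156   52   39 1665] [ 0.509 -0.021]
lid top 0.96 [249.4 214.6] [ 229  194   42   42 1401] [ 0.5109 -0.0208]
dish scene 0.57 [328.4 168.4] [ 300  150   59   38 1712] [0.482  0.2868]
dish top 0.88 [158.1 223.5] [ 131  197   55   54 2297] [0.4872 0.2847]
probe scene 0.79 [ 81.5 255.5] [ 71 240  22  40 370] [ 0.5716 -0.4308]
probe scene 0.78 [119.4 223.1] [111 211  18  25 265] [ 0.5203 -0.3426]
probe top 0.58 [378.  202.6] [373 198  11  10  71] [ 0.5486 -0.4244]
rack scene 0.8 [152.5 240.8] [ 107  206   90   67 3557] 
rack scene 0.17 [149.1 223.1] [141 216  17  15 211] 
rack top 0.78 [327.9 211.5] [ 298  197   64   29 1189] 
knob dark scene [246.06930693 165.21782178] 101
knob dark top [249.24528302 214.69811321] 53
orange scene [ 79.1659751  251.82987552] [ 11  10  18  30 241]
[array([ 0.476, -0.447]), array([ 0.522, -0.44 ]), array([ 0.54 , -0.437]), array([ 0.568, -0.432])]
orange top [379.65306122 201.65306122] [ 6  3  8  8 49]
[array([ 0.559, -0.458]), array([ 0.555, -0.442]), array([ 0.553, -0.436]), array([ 0.551, -0.427])]
```

View pics/topzoom.png

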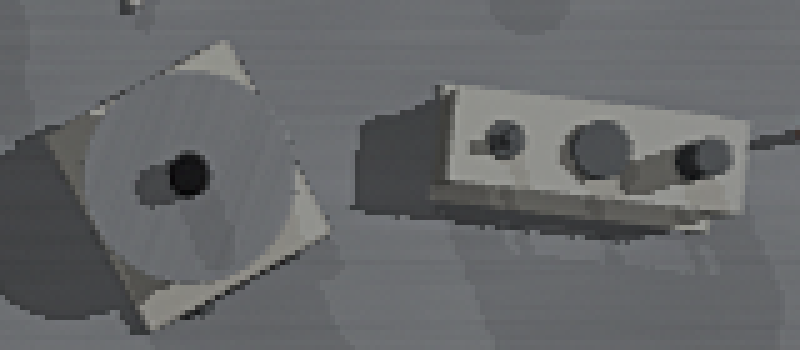

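The zoom shows the foot corners at zoom (228,40), (328,235), (150,330) and (47,140). The longer edges and the black strip at (200,312) put -x at lower right. The knob is at zoom (188,175) and the probe's handle top at zoom (712,157).

Run:
```python
from h import *
C={n:cam(n) for n in("scene","top")}; T=C["top"];S=C["scene"]
z=lambda u,v:(212+u/5-.5,180+v/5-.5)
def rect(name,pts,zz,lx,ly,yaw0):
    W=np.array([ray(T,z(*p),zz)[:2] for p in pts]); c0=W.mean(0)
    L=np.array([[1,1],[1,-1],[-1,-1],[-1,1]])*[lx/2,ly/2]
    def f(p):
        c,s=np.cos(p[2]),np.sin(p[2]); return (L@np.array([[c,s],[-s,c]])+p[:2]-W).ravel()
    r=least_squares(f,[*c0,yaw0]); print(name,r.x[:2].round(4),np.degrees(r.x[2]).round(2),(r.fun*1e3).round(1)); return r.x
pot=rect("foot",[(47,140)[::1],(228,40),(328,235),(150,330)][1:2]+[(328,235),(150,330),(47,140)],.022,.15,.14,.47) if 0 else rect("foot",[(228,40),(328,235),(150,330),(47,140)],.022,.15,.14,.47)
c,s=np.cos(pot[2]),np.sin(pot[2]); print("eyelet",pot[:2]+.022*np.array([-s,c]))
rk=rect("rack",[(455,88),(750,122),(745,215),(443,185)],.09,.08,.19,0)
for k in(-.06,0,.06): print("hole",k,rk[:2]+k*np.array([-np.sin(rk[2]),np.cos(rk[2])]))
print("knob scene",ray(S,(246.07,165.2),.154),"top",ray(T,(249.25,214.7),.165))
print("probe top",ray(T,z(712,157),.15)[:2],"scene cap",ray(S,(60+172/3,180+103/3),.15)[:2])
for nm,i in(("zoomed probe scene",S["image"]),):
  cv2.imwrite("pics/z2.png",cv2.resize(i[195:285,60:200],None,fx=5,fy=5,interpolation=cv2.INTER_NEAREST)[:,:,::-1])
```

```text
foot [ 0.509 -0.02 ] -61.83 [-0.8 -6.5  6.6 -6.  -1.5  7.7 -4.3  4.8]
eyelet [ 0.52837342 -0.0096018 ]
rack [ 0.5273 -0.2823] -6.12 [ 8.6 -1.4 10.1 -0.6 -9.8  3.3 -8.9 -1.2]
hole -0.06 [ 0.52094805 -0.34197411]
hole 0 [ 0.527342   -0.28231577]
hole 0.06 [ 0.53373594 -0.22265743]
knob scene [ 0.50888021 -0.01989932  0.154     ] top [ 0.50886628 -0.02019255  0.165     ]
probe top [ 0.52108884 -0.34073258] scene cap [ 0.52177401 -0.34041229]
```

```bash
cat > go.py <<'E'
import sys; from h import *
s=monitor.get_state(); x,y,z,yaw=map(float,sys.argv[1:5])
A=R.from_euler("xyz",s["orientation"],degrees=True); B=R.from_euler("xyz",[180,0,yaw],degrees=True)
d=np.array([x,y,z])-s["tool_pos"]
print("shift",(A.inv().apply(d)/.6).round(4),"rot",((A.inv()*B).as_rotvec()/(np.pi/4)).round(3),"rows",np.linalg.norm(d)/.05,"t",s["t"],s["tool_pos"].round(4),s["orientation"].round(1))
E
python3 -m pendant '{"translation":[[0.783,-0.547,-0.033],[0.783,-0.547,-0.033],[0.783,-0.547,-0.033],[0.783,-0.547,-0.033],[0.783,-0.547,-0.033],[0.783,-0.547,-0.033],[0.783,-0.547,-0.033],[0.783,-0.547,-0.033],[0.783,-0.547,-0.033],[0.783,-0.547,-0.033],[0.783,-0.547,-0.033],[0.783,-0.547,-0.033],[0.783,-0.547,-0.033],[0.783,-0.547,-0.033],[0.783,-0.547,-0.033]],"rotation":[[0,0,-1],[0,0,-1],[0,0,-1],[0,0,-1],[0,0,-1],[0,0,-1],[0,0,-1],[0,0,-1],[0,0,-1],[0,0,-1],[0,0,-1],[0,0,-1],[0,0,-1],[0,0,-1],[0,0,-1]],"claw":[-1,-1,-1,-1,-1,-1,-1,-1,-1,-1,-1,-1,-1,-1,-1]}' 30
python3 go.py 0.509 -0.02 0.147 84
```

```text
t: 3.6
tool_pos: [0.5085, -0.0208, 0.2379]
orientation: [-180.0, 0.0, 65.4]
force: [0.0, -0.8, -0.2]
width: 0.0883
gripper_force: 0.0
shift [0.0016 0.0002 0.1515] rot [-0.     0.    -0.413] rows 1.8184388301687686 t 3.6 [ 0.5085 -0.0208  0.2379] [-180.     0.    65.4]
```

```bash
python3 -m pendant '{"translation":[[0.0016,0,0.05],[0.0016,0,0.09],[0.0016,0,0.12],[0.0016,0,0.14],[0.0016,0,0.1515],[0.0016,0,0.1515],[0.0016,0,0.1515],[0.0016,0,0.1515],[0.0016,0,0.1515],[0.0016,0,0.1515],[0.0016,0,0.1515],[0.0016,0,0.1515],[0.0016,0,0.1515],[0.0016,0,0.1515],[0.0016,0,0.1515],[0.0016,0,0.1515]],"rotation":[[0,0,-0.2],[0,0,-0.413],[0,0,-0.413],[0,0,-0.413],[0,0,-0.413],[0,0,-0.413],[0,0,-0.413],[0,0,-0.413],[0,0,-0.413],[0,0,-0.413],[0,0,-0.413],[0,0,-0.413],[0,0,-0.413],[0,0,-0.413],[0,0,-0.413],[0,0,-0.413]],"claw":[-1,-1,-1,-1,-1,-1,1,1,1,1,1,1,1,1,1,1]}' 30
python3 go.py 0.486 0.286 0.23 84
```

```text
t: 5.2
tool_pos: [0.5097, -0.0189, 0.1471]
orientation: [179.9, -0.0, 84.1]
force: [4.0, 0.3, -1.3]
width: 0.0235
gripper_force: 30.0
shift [ 0.5015 -0.0915 -0.1382] rot [ 0.001 -0.     0.002] rows 6.337825472472699 t 5.2 [ 0.5097 -0.0189  0.1471] [179.9  -0.   84.1]
```

```bash
python3 -m pendant '{"translation":[[0,0,-0.01],[0,0,-0.03],[0,0,-0.05],[0,0,-0.08],[0,0,-0.11],[0,0,-0.138],[0,0,-0.138],[0,0,-0.138]],"rotation":[[0,0,0],[0,0,0],[0,0,0],[0,0,0],[0,0,0],[0,0,0],[0,0,0],[0,0,0]],"claw":[1,1,1,1,1,1,1,1]}' 30
python3 - <<'E'
from h import *
S=cam("scene");T=cam("top")
a=cv2.resize(S["image"][110:250,180:320],None,fx=2.8,fy=2.8);b=cv2.resize(T["image"][150:290,180:320],None,fx=2.8,fy=2.8)
cv2.imwrite("pics/lift.png",np.hstack([a,b])[:,:,::-1])
E
python3 go.py 0.486 0.286 0.23 84
```

```text
t: 6.0
tool_pos: [0.509, -0.0189, 0.2298]
orientation: [-180.0, 0.0, 84.1]
force: [0.4, 1.1, -1.6]
width: 0.0232
gripper_force: 30.0
shift [ 0.5014 -0.0902 -0.0014] rot [-0.002 -0.     0.002] rows 6.1139173981254125 t 6.1 [ 0.5089 -0.0188  0.229 ] [-179.9   -0.    84.1]
```

View pics/lift.png

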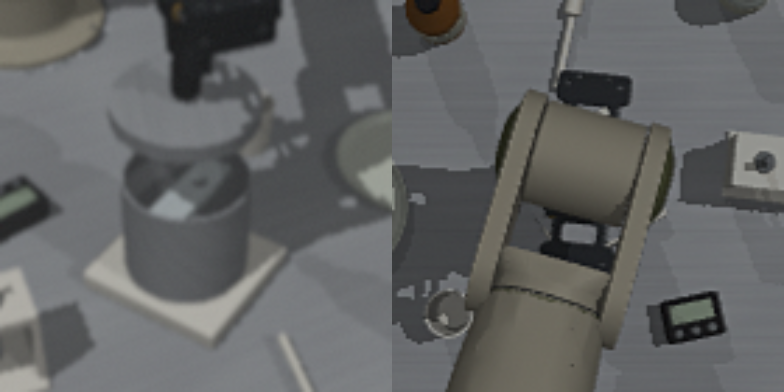

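The lid hangs from the knob, clear of the rim. The strap shows with its eyelet at about crop (200,183), at the strap's upper-right end.

```bash
python3 -m pendant '{"translation":[[0.02,-0.004,0],[0.06,-0.011,0],[0.11,-0.02,0],[0.16,-0.029,0],[0.21,-0.038,0],[0.26,-0.047,0],[0.31,-0.056,0],[0.36,-0.065,0],[0.41,-0.074,0],[0.45,-0.081,0],[0.48,-0.086,0],[0.495,-0.089,0],[0.5014,-0.0902,0],[0.5014,-0.0902,0],[0.5014,-0.0902,0]],"rotation":[[0,0,0],[0,0,0],[0,0,0],[0,0,0],[0,0,0],[0,0,0],[0,0,0],[0,0,0],[0,0,0],[0,0,0],[0,0,0],[0,0,0],[0,0,0],[0,0,0],[0,0,0]],"claw":[1,1,1,1,1,1,1,1,1,1,1,1,1,1,1]}' 30
python3 go.py 0.486 0.286 0.042 84
python3 - <<'E'
from h import *
C={n:cam(n) for n in("scene","top")}
S=C["scene"]
for n in C:
    for t in optics.trace(n,"dish")[:1]: print(n,t["confidence"],cen(t["pixels"]))
a=S["image"][60:220,220:420];cv2.imwrite("pics/over.png",cv2.resize(a,None,fx=3,fy=3)[:,:,::-1])
# pot with the lid off
b=np.hstack([cv2.resize(S["image"][160:230,205:285],None,fx=5,fy=5,interpolation=2),cv2.resize(C["top"]["image"][180:250,210:290],None,fx=5,fy=5,interpolation=2)])
cv2.imwrite("pics/pot.png",b[:,:,::-1])
E
```

```text
t: 7.6
tool_pos: [0.4866, 0.2853, 0.2298]
orientation: [-180.0, 0.0, 84.0]
force: [-0.1, -0.0, -1.9]
width: 0.0233
gripper_force: 30.0
shift [ 0.0011 -0.0011  0.313 ] rot [-0.     0.     0.001] rows 3.75577639642104 t 7.6 [0.4866 0.2853 0.2298] [-180.    0.   84.]
scene 0.69 (array([328.87786697, 168.35263761]), array([ 300,  150,   59,   38, 1744], dtype=int32))
top 0.25 (array([312.78571429, 207.5       ]), array([310, 205,   6,   6,  28], dtype=int32))
```

View pics/over.png

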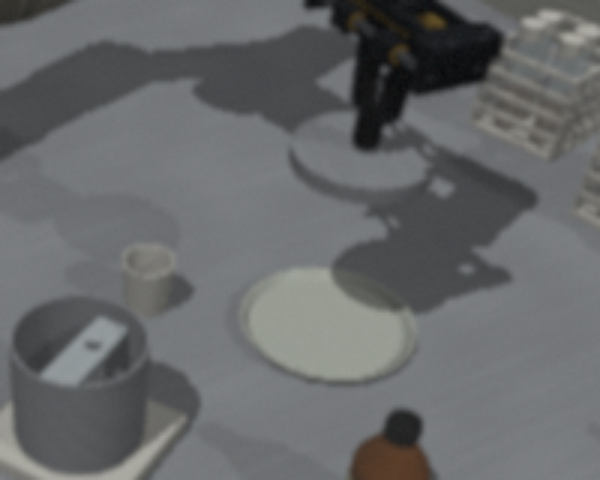

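View pics/pot.png

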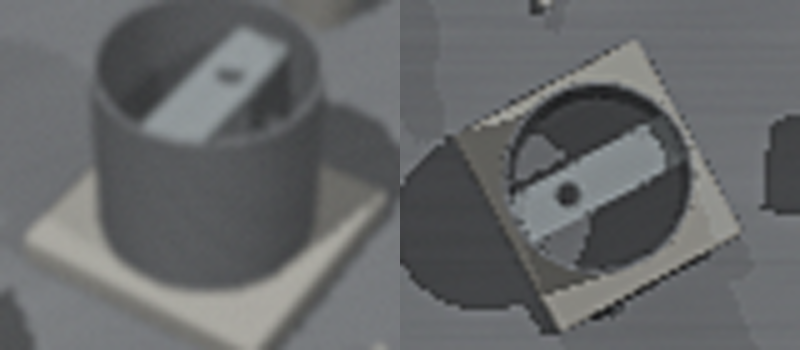

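The eyelet shows at pot-crop (230,75) in the scene view and (568,194) in the top view, and the lid hangs about level above the dish. I lower it.

```bash
python3 -m pendant '{"translation":[[0,0,0.03],[0,0,0.07],[0,0,0.11],[0,0,0.15],[0,0,0.19],[0,0,0.22],[0,0,0.25],[0,0,0.275],[0,0,0.29],[0,0,0.30],[0,0,0.306],[0,0,0.312],[0,0,0.316],[0,0,0.319],[0,0,0.321],[0,0,0.322],[0,0,0.323],[0,0,0.323],[0,0,0.323]],"rotation":[[0,0,0],[0,0,0],[0,0,0],[0,0,0],[0,0,0],[0,0,0],[0,0,0],[0,0,0],[0,0,0],[0,0,0],[0,0,0],[0,0,0],[0,0,0],[0,0,0],[0,0,0],[0,0,0],[0,0,0],[0,0,0],[0,0,0]],"claw":[1,1,1,1,1,1,1,1,1,1,1,1,1,1,1,1,1,1,1]}' 30
python3 - <<'E'
from h import *
S=cam("scene");T=cam("top"); s=lambda u,v:(205+u/5-.5,160+v/5-.5); t=lambda u,v:(210+u/5-.5,180+v/5-.5)
print("eyelet scene",ray(S,s(230,75),.107)[:2],"top",ray(T,t(168,194),.107)[:2])
for n,d in(("scene",S),("top",T)):
  im=d["image"].astype(int)
# refine: dark blob of eyelet centroid
for n,d,(u,v) in(("scene",S,s(230,75)),("top",T,t(168,194))):
    u,v=int(round(u)),int(round(v)); w=d["image"][v-4:v+5,u-4:u+5].max(2).astype(float); print(w.astype(int))
E
```

```text
t: 9.7
tool_pos: [0.4866, 0.2859, 0.0361]
orientation: [180.0, -0.0, 84.1]
force: [0.5, -0.1, -1.9]
width: 0.0232
gripper_force: 30.0
eyelet scene [ 0.49805084 -0.00081699] top [ 0.50025505 -0.00092933]
[[ 95 117 141 154 159 159 157 155 157]
 [116 141 153 159 158 159 160 158 156]
 [139 150 155 155 154 157 158 157 156]
 [152 153 145 137 137 141 143 146 154]
 [157 149 130 113 111 113 119 132 149]
 [158 150 129 108 100 101 107 127 149]
 [157 154 141 129 124 120 127 141 150]
 [156 155 153 151 148 147 149 155 148]
 [155 155 158 158 159 158 157 153 137]]
[[ 55  61 111 147 146 147 145 144 143]
 [111 147 147 151 152 150 146 143 141]
 [144 149 149 126 102 115 138 145 141]
 [148 147 118  66  58  61  97 149 141]
 [145 134  97  54  58  58  78 126 143]
 [142 133  82  54  59  58  77 125 145]
 [143 143 121  48  53  61 103 140 146]
 [141 144 143 125 110 127 130 149 152]
 [142 141 143 147 145 144 149 144 100]]
```

```bash
python3 -m pendant '{"translation":[[0,0,0.0010],[0,0,0.0020],[0,0,0.0025],[0,0,0.0025],[0,0,0.0025]],"rotation":[[0,0,0],[0,0,0],[0,0,0],[0,0,0],[0,0,0]],"claw":[1,1,1,1,1]}' 10
```

```text
t: 10.3
tool_pos: [0.4867, 0.286, 0.0358]
orientation: [180.0, -0.0, 84.1]
force: [-4.9, -2.4, 10.7]
width: 0.0247
gripper_force: 10.0
```

```bash
python3 -m pendant '{"translation":[[0,0,-0.001],[0,0,-0.001],[0,0,-0.001],[0,0,-0.001],[0,0,-0.001],[0,0,-0.001],[0,0,-0.001],[0,0,-0.001],[0,0,-0.02],[0,0,-0.05],[0,0,-0.1],[0,0,-0.16],[0,0,-0.23],[0,0,-0.3],[0,0,-0.33],[0,0,-0.33],[0,0,-0.33]],"rotation":[[0,0,0],[0,0,0],[0,0,0],[0,0,0],[0,0,0],[0,0,0],[0,0,0],[0,0,0],[0,0,0],[0,0,0],[0,0,0],[0,0,0],[0,0,0],[0,0,0],[0,0,0],[0,0,0],[0,0,0]],"claw":[0.6,0.4,0.2,0,-0.5,-1,-1,-1,-1,-1,-1,-1,-1,-1,-1,-1,-1]}' 10
python3 go.py 0.5213 -0.341 0.235 84
python3 - <<'E'
from h import *
S=cam("scene");T=cam("top")
for n,d in(("scene",S),("top",T)):
    for t in optics.trace(n,"lid")[:2]:
        c,s=cen(t["pixels"]); f=least_squares(lambda p:sil(d,cyl(p,.066,.005,.022))-c,[.486,.286]); print(n,t["confidence"],c,s,f.x)
for n,d,u,v in(("scene",S,250.5,174.5),("top",T,243.1,218.3)):
    u0,v0=int(u)-3,int(v)-3; w=np.clip(142-d["image"][v0:v0+8,u0:u0+8].max(2).astype(float),0,None); Y,X=np.mgrid[v0:v0+8,u0:u0+8]
    c=[(w*X).sum()/w.sum(),(w*Y).sum()/w.sum()]; print(c,ray(d,c,.107)[:2])
cv2.imwrite("pics/dish.png",cv2.resize(S["image"][110:210,250:400],None,fx=4,fy=4,interpolation=2)[:,:,::-1])
E
```

```text
t: 12.0
tool_pos: [0.4862, 0.2858, 0.232]
orientation: [-180.0, 0.0, 84.1]
force: [0.2, 0.9, -0.0]
width: 0.088
gripper_force: 0.0
shift [-1.033   0.1659 -0.0048] rot [-0.001  0.     0.002] rows 12.554938531482476 t 12.0 [0.4862 0.2858 0.232 ] [-180.     0.    84.1]
scene 0.79 [328.5893186  167.17587477] [ 307  152   44   31 1086] [0.48532994 0.28392895]
top 0.62 [160.91666667 223.38951311] [ 145  205   34   39 1068] [0.48708411 0.27417813]
[np.float64(250.50112866817156), np.float64(174.7765237020316)] [ 0.49901742 -0.0013391 ]
[np.float64(243.2291040288635), np.float64(218.58749248346362)] [ 0.49935332 -0.00133634]
```

View pics/dish.png

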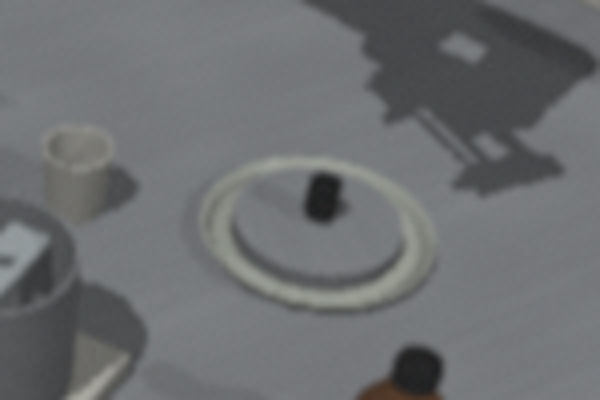

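The lid lies flat inside the dish, knob up, with its centre at about crop (318,225). Now to the probe.

```bash
python3 -m pendant '{"translation":[[-0.98,0.158,0],[-0.98,0.158,0],[-0.98,0.158,0],[-0.98,0.158,0],[-0.98,0.158,0],[-0.98,0.158,0],[-0.98,0.158,0],[-0.98,0.158,0],[-0.98,0.158,0],[-0.98,0.158,0],[-0.98,0.158,0],[-0.98,0.158,0],[-0.98,0.158,0],[-0.98,0.158,0],[-0.98,0.158,0],[-0.98,0.158,0]],"rotation":[[0,0,0],[0,0,0],[0,0,0],[0,0,0],[0,0,0],[0,0,0],[0,0,0],[0,0,0],[0,0,0],[0,0,0],[0,0,0],[0,0,0],[0,0,0],[0,0,0],[0,0,0],[0,0,0]],"claw":[-1,-1,-1,-1,-1,-1,-1,-1,-1,-1,-1,-1,-1,-1,-1,-1]}' 10
python3 go.py 0.5213 -0.341 0.124 84
```

```text
t: 13.8
tool_pos: [0.5205, -0.3075, 0.2327]
orientation: [180.0, -0.0, 84.2]
force: [0.7, 0.2, 0.4]
width: 0.0882
gripper_force: 0.0
shift [-0.0554  0.007   0.1811] rot [ 0.    -0.     0.004] rows 2.2746896332705444 t 13.8 [ 0.5205 -0.3075  0.2327] [180.   -0.   84.2]
```

```bash
python3 -m pendant '{"translation":[[-0.0554,0.007,0],[-0.0554,0.007,0],[-0.0554,0.007,0.03],[-0.0554,0.007,0.07],[-0.0554,0.007,0.11],[-0.0554,0.007,0.15],[-0.0554,0.007,0.17],[-0.0554,0.007,0.1811],[-0.0554,0.007,0.1811],[-0.0554,0.007,0.1811],[-0.0554,0.007,0.1811],[-0.0554,0.007,0.1811],[-0.0554,0.007,0.1811],[-0.0554,0.007,0.1811],[-0.0554,0.007,0.1811],[-0.0554,0.007,0.1811],[-0.0554,0.007,0.1811],[-0.0554,0.007,0.1811],[-0.0554,0.007,0.1811]],"rotation":[[0,0,0],[0,0,0],[0,0,0],[0,0,0],[0,0,0],[0,0,0],[0,0,0],[0,0,0],[0,0,0],[0,0,0],[0,0,0],[0,0,0],[0,0,0],[0,0,0],[0,0,0],[0,0,0],[0,0,0],[0,0,0],[0,0,0]],"claw":[-1,-1,-1,-1,-1,-1,-1,-1,-1,0.2,0.5,1,1,1,1,1,1,1,1]}' 10
python3 go.py 0.5213 -0.341 0.124 84
```

```text
t: 15.7
tool_pos: [0.521, -0.3422, 0.1239]
orientation: [180.0, -0.0, 84.1]
force: [0.9, -0.3, 0.5]
width: 0.0236
gripper_force: 10.0
shift [ 0.0021  0.0003 -0.0002] rot [ 0.    -0.     0.002] rows 0.025704694426271688 t 15.7 [ 0.521  -0.3422  0.1239] [180.   -0.   84.1]
```

```bash
python3 -m pendant '{"translation":[[0,0,0],[0,0,0],[0,0,0],[0,0,-0.01],[0,0,-0.03],[0,0,-0.06],[0,0,-0.1],[0,0,-0.14],[0,0,-0.18],[0,0,-0.22],[0,0,-0.26],[0,0,-0.27],[0,0,-0.27],[0,0,-0.27]],"rotation":[[0,0,0],[0,0,0],[0,0,0],[0,0,0],[0,0,0],[0,0,0],[0,0,0],[0,0,0],[0,0,0],[0,0,0],[0,0,0],[0,0,0],[0,0,0],[0,0,0]],"claw":[1,1,1,1,1,1,1,1,1,1,1,1,1,1]}' 25
python3 go.py 0.4992 -0.0012 0.286 84
```

```text
t: 17.1
tool_pos: [0.5207, -0.3421, 0.2847]
orientation: [-179.9, -0.1, 84.1]
force: [0.9, -0.2, -0.8]
width: 0.0226
gripper_force: 25.0
shift [ 0.5614 -0.0943 -0.0014] rot [-0.002 -0.001  0.002] rows 6.83084716245948 t 17.1 [ 0.5207 -0.3421  0.2847] [-1.799e+02 -1.000e-01  8.410e+01]
```

```bash
python3 -m pendant '{"translation":[[0.02,-0.003,0],[0.06,-0.01,0],[0.11,-0.018,0],[0.17,-0.029,0],[0.23,-0.039,0],[0.29,-0.049,0],[0.35,-0.059,0],[0.41,-0.069,0],[0.46,-0.077,0],[0.5,-0.084,0],[0.53,-0.089,0],[0.55,-0.092,0],[0.5614,-0.0943,0],[0.5614,-0.0943,0],[0.5614,-0.0943,0],[0.5614,-0.0943,0]],"rotation":[[0,0,0],[0,0,0],[0,0,0],[0,0,0],[0,0,0],[0,0,0],[0,0,0],[0,0,0],[0,0,0],[0,0,0],[0,0,0],[0,0,0],[0,0,0],[0,0,0],[0,0,0],[0,0,0]],"claw":[1,1,1,1,1,1,1,1,1,1,1,1,1,1,1,1]}' 25
python3 go.py 0.4992 -0.0012 0.19 84
python3 - <<'E'
from h import *
S=cam("scene"); print([proj(S,p).round(1) for p in([.4991,-.0012,.108],[.4991,-.0012,.176],[.4991,-.0012,.251])])
cv2.imwrite("pics/carry.png",cv2.resize(S["image"][100:220,190:320],None,fx=5,fy=5,interpolation=2)[:,:,::-1])
E
```

```text
t: 18.7
tool_pos: [0.4995, -0.002, 0.2857]
orientation: [-180.0, 0.0, 84.0]
force: [-0.6, -0.3, -0.5]
width: 0.0225
gripper_force: 25.0
shift [ 0.0014 -0.0005  0.1595] rot [-0.     0.     0.001] rows 1.914204997899668 t 18.7 [ 0.4995 -0.002   0.2857] [-180.    0.   84.]
[array([[250.6, 174.5]]), array([[250.9, 153.9]]), array([[251.3, 128.4]])]
```

View pics/carry.png

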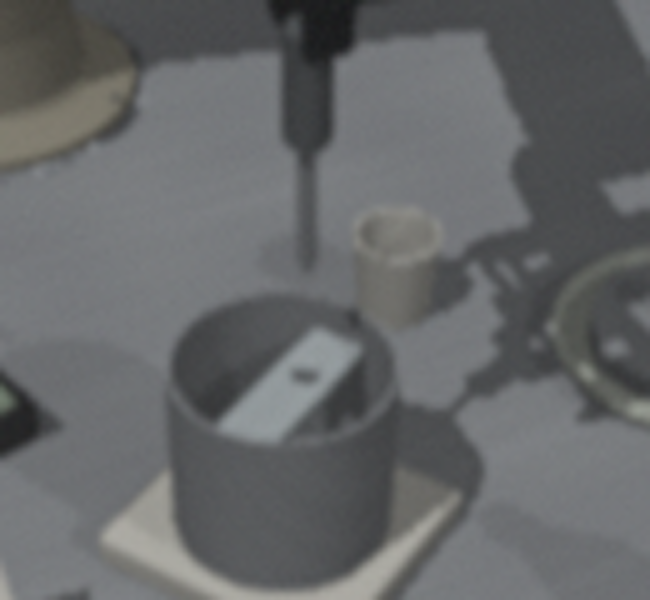

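The probe hangs upright. Its tip is at crop (307,270), straight above the eyelet at crop (305,375) and where the projection predicts it.

```bash
python3 -m pendant '{"translation":[[0.0014,-0.0005,0.02],[0.0014,-0.0005,0.05],[0.0014,-0.0005,0.08],[0.0014,-0.0005,0.1],[0.0014,-0.0005,0.11],[0.0014,-0.0005,0.114],[0.0014,-0.0005,0.118],[0.0014,-0.0005,0.122],[0.0014,-0.0005,0.126],[0.0014,-0.0005,0.13],[0.0014,-0.0005,0.13],[0.0014,-0.0005,0.13]],"rotation":[[0,0,0],[0,0,0],[0,0,0],[0,0,0],[0,0,0],[0,0,0],[0,0,0],[0,0,0],[0,0,0],[0,0,0],[0,0,0],[0,0,0]],"claw":[1,1,1,1,1,1,1,1,1,1,1,1]}' 25
python3 go.py 0.4992 -0.0012 0.142 84
```

```text
t: 19.95
tool_pos: [0.4992, -0.0005, 0.2079]
orientation: [180.0, 0.0, 84.1]
force: [0.0, -0.7, -0.5]
width: 0.0226
gripper_force: 25.0
shift [-0.0011  0.      0.1099] rot [0.    0.    0.002] rows 1.31887852943999 t 19.95 [ 0.4992 -0.0005  0.2079] [180.    0.   84.1]
```

```bash
python3 -m pendant '{"translation":[[-0.0005,0,0.008],[-0.0005,0,0.018],[-0.0005,0,0.028],[-0.0005,0,0.04],[-0.0005,0,0.052],[-0.0005,0,0.064],[-0.0005,0,0.076],[-0.0005,0,0.086],[-0.0005,0,0.094],[-0.0005,0,0.099],[-0.0005,0,0.102],[-0.0005,0,0.104],[-0.0005,0,0.105],[-0.0005,0,0.105],[-0.0005,0,0.105]],"rotation":[[0,0,0],[0,0,0],[0,0,0],[0,0,0],[0,0,0],[0,0,0],[0,0,0],[0,0,0],[0,0,0],[0,0,0],[0,0,0],[0,0,0],[0,0,0],[0,0,0],[0,0,0]],"claw":[1,1,1,1,1,1,1,1,1,1,1,1,1,1,1]}' 25
```

```text
t: 21.45
tool_pos: [0.4993, -0.0008, 0.145]
orientation: [180.0, 0.0, 84.1]
force: [-0.3, 0.2, -0.0]
width: 0.0226
gripper_force: 25.0
```

```bash
python3 -m pendant '{"translation":[[0,0,0.001],[0,0,0.002],[0,0,0.003],[0,0,0.004],[0,0,0.005],[0,0,0.005],[0,0,0.005]],"rotation":[[0,0,0],[0,0,0],[0,0,0],[0,0,0],[0,0,0],[0,0,0],[0,0,0]],"claw":[1,1,1,1,1,1,1]}' 10
```

```text
t: 22.15
tool_pos: [0.4992, -0.0008, 0.1418]
orientation: [-180.0, 0.0, 84.1]
force: [-0.7, -0.5, -0.1]
width: 0.023
gripper_force: 10.0
```

```bash
python3 -m pendant '{"translation":[[0,0,0.0007],[0,0,0.0015],[0,0,0.0022],[0,0,0.0022],[0,0,0.0022]],"rotation":[[0,0,0],[0,0,0],[0,0,0],[0,0,0],[0,0,0]],"claw":[1,1,1,1,1]}' 10
```

```text
t: 22.65
tool_pos: [0.4998, -0.001, 0.1415]
orientation: [179.9, 0.0, 84.1]
force: [0.2, 0.2, 6.0]
width: 0.0233
gripper_force: 10.0
```

Contact with the strap at the expected height. I release and rise.

```bash
python3 -m pendant '{"translation":[[0,0,-0.001],[0,0,-0.001],[0,0,-0.001],[0,0,-0.001],[0,0,-0.001],[0,0,-0.001],[0,0,-0.001],[0,0,-0.001],[0,0,-0.02],[0,0,-0.05],[0,0,-0.1],[0,0,-0.16],[0,0,-0.2],[0,0,-0.2],[0,0,-0.2],[0,0,-0.2]],"rotation":[[0,0,0],[0,0,0],[0,0,0],[0,0,0],[0,0,0],[0,0,0],[0,0,0],[0,0,0],[0,0,0],[0,0,0],[0,0,0],[0,0,0],[0,0,0],[0,0,0],[0,0,0],[0,0,0]],"claw":[0.6,0.5,0.4,0.2,0,-0.4,-0.4,-0.4,-0.4,-0.4,-0.4,-0.4,-0.4,-0.4,-0.4,-0.4]}' 10
python3 - <<'E'
from h import *
S=cam("scene")
cv2.imwrite("pics/final.png",cv2.resize(S["image"][100:280,60:370],None,fx=2.5,fy=2.5,interpolation=2)[:,:,::-1])
E
```

```text
t: 24.25
tool_pos: [0.4987, -0.0007, 0.2595]
orientation: [-179.9, -0.0, 84.1]
force: [-0.9, 0.6, -0.1]
width: 0.0615
gripper_force: 0.0
```

View pics/final.png

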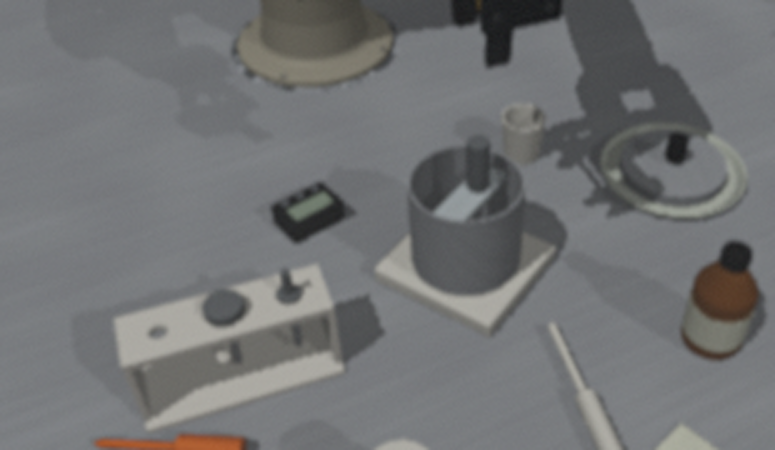

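The probe sits upright in the eyelet at crop (478,165), the lid is in the dish at (675,165), and the hole it came from at (158,332) is empty. But the orange look-alike now lies at (170,443), not where it started. I check from the saved pictures whether it was already moving before the arm did.

Run:
```python
from h import *
def org(im): # BGR
    im=im.astype(int); c,s=cen(im[:,:,2]>im[:,:,0]+50); return c,s
a=cv2.imread("pics/scene0.png"); print("t=0",org(a[195:285,60:200]))
b=cv2.resize(cv2.imread("pics/z2.png"),(140,90),interpolation=cv2.INTER_NEAREST); print("before first move",org(b))
print("top t0",org(cv2.imread("pics/top0.png")[190:220,370:395]))
S=cam("scene");T=cam("top")
print("now",org(S["image"][195:285,60:200,::-1]),org(T["image"][190:220,340:395,::-1]))
for n,rz in(("stirrer",0),("plunger",0),("clear_jar",0),("timer",0)):
    print(n,[(round(t["confidence"],2),[round(v*s,1) for v,s in zip(t["rect"],(512,384,512,384))]) for t in optics.boxes_of("scene",n)[:2]])
```

```text
t=0 (array([16.70437956, 58.4379562 ]), array([  6,  44,  26,  40, 274], dtype=int32))
before first move (array([74.45027624, 83.27900552]), array([ 38,  79,  59,  11, 362], dtype=int32))
top t0 (array([11.78333333, 14.08333333]), array([ 2, 11, 16,  7, 60], dtype=int32))
now (array([74.58423913, 83.32608696]), array([ 38,  79,  60,  11, 368], dtype=int32)) (array([13.62068966,  5.12643678]), array([ 0,  0, 29, 15, 87], dtype=int32))
stirrer [(0.7, [183.5, 187.4, 28.0, 21.7]), (0.69, [177.2, 221.0, 7.6, 29.6])]
plunger [(0.5, [149.1, 229.7, 18.2, 27.5]), (0.21, [246.0, 196.5, 70.8, 78.5])]
clear_jar [(0.85, [220.5, 298.9, 37.1, 48.3])]
timer [(0.88, [182.9, 185.4, 26.4, 23.3])]
```

The orange look-alike had already toppled to its present spot before the arm first moved, and it has not moved since. The bystanders I checked (stirrer, plunger, jar, timer) are unmoved. I hand in.

```bash
python3 -c "
from bench import sign_off
print(sign_off())"
```

```text
the job is handed in; nothing more can be done
None
```

I put the lid flat, knob up, in the white dish and the probe upright in the eyelet with its handle on the strap, released both and handed in; no verdict came back, and the orange look-alike had toppled by itself before the arm first moved.

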